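# Find the tattoo pen with the wobbly grip and pull it for repair

## Robot

A 6-joint arm with a two-finger parallel gripper is mounted at the origin on the work surface. World frame = base frame: x ahead of the robot, y to its left, z up, the work surface at z = 0. Lengths are in m, angles in degrees, forces in N, time in s.
With the tool pointing down it reaches from about 0.25 to 0.725 m from the base axis. Payload 9.7 kg.
Tool frame: the origin (TCP) lies at the very end of the fingers, on their centre line; the grasp point (between the pads) lies 19 mm behind it; z points along the fingers, y is the direction in which the jaws open and shut (so a half turn about z gives the same grasp; the last joint's range is limited). The gripper opens to 85 mm and grips with 20 to 120 N. Pads are 22 mm wide; open, the fingers measure 114 mm over their backs; the gripper's body (76 mm by 85 mm) begins 54 mm behind the grasp point. The pads swing forward as they close: fully open they stand 13 mm farther back than shut.
Start: joints at [63.885, 4.979, 10.078, 95.1, 0, 90], TCP at [0.242, 0.494, 0.231] pointing down, gripper open.
Joint ranges: [-179.16, 179.16], [-48.56, 103.87], [-65.8, 70.77], [-126.05, 130.52], [-82.76, 87.17], [-180, 180]. Speed limits (degrees/s): [127.2, 127.2, 147.25, 180, 180, 180].

## Interface

Orientations are given as [roll, pitch, yaw] about the fixed x, y, z axes, in that order (R = Rz(yaw) Ry(pitch) Rx(roll)).
In Python, from workcell import bot gives the robot as it stands.
- The arm moves only by the shell command python3 -m pendant 'ROWS' [FORCE]. ROWS is JSON, a list that holds one entry, the list of rows, each a list of 7 numbers: the shift along the tool's x, y, z in cm, then the turn, a rotation vector about the tool's x, y, z in rad, then the opening in per cent of the stroke, from 0 (shut) to 100 (fully open). In form: [[[dx, dy, dz, ax, ay, az, gripper], ...]]. A call has 1 to 5 rows; each row shifts and turns the pose as measured when the row begins, along the tool's axes as they then stand; what a row does not reach is not made up. A row lasts 1/12 s, in which the tool goes at most 41.7 mm and 7.16 degrees, less where a joint would pass 70% of its speed; a pose out of reach is approached as far as the arm can. A call with a gripper value outside its range is refused whole. The fingers move at their own pace and stop on an object; FORCE is the grip in N (left out, the last holds). Time passes only in rows, so rows that do not move let the fingers close. It gives the time, the measured TCP pose, the force and the opening at its end, in the units of the state.
- bot.get_obs(): the state, without advancing time (a new reading comes with each control period).
- bot.camera(name): name is "scene" or "top" or "wrist"; returns the picture (480x640x3 uint8, red, green, blue); there is no depth.
- bot.get_calibration(name): a dict with "intrinsics" (3x3 intrinsics, pixels), "pose" (4x4, takes a point from camera to world coordinates); the wrist camera has in their place "T_tool_cam" (4x4, takes a point from camera to tool coordinates, whose origin is the TCP and whose axes are the flange's). Camera axes: x right, y down, z forward; pixel columns grow to the right and rows downward; lengths in m; the calibration is good to about 2 mm. A picture is of the moment at which its call begins: read the wrist's pose just before it. get_calibration takes no time and is no camera call.
- bot.job_done(): hands the job in, once; it reports no verdict.
Trained networks look in the newest picture that a camera, given by its name, has taken for a name from the list of things; names that differ only in an ending like _2 or _b are one class to them, and where a whole thing is asked for, a point or a joint stands for the part that bears it (a point fixed in the world has none). Each returns a list of dicts, best first, with "confidence" (0 to 1); they miss things now and then, are a little off and sometimes report something else, mostly with a low value. They report only what shows in the picture. A call takes as long as a camera call. They do not tell look-alikes from the thing itself.
- bot.masks_of(camera, thing): "pixels" (480x640 bool, what is visible of it) and "extent" ([left, top, right, bottom] in pixels, round what is visible of it).
- bot.mark_of(camera, thing): "uv" ([column, row] in pixels: a listed point, or the origin of a listed thing).
The state is a dict: "time": time; "q": joint angles; "qd": joint speeds; "joint_efforts": joint torques, N m; "ee_pos": TCP position; "tcp_rot": TCP orientation; "wrist_force": force on the tool from outside, world axes, zero at the start; "torque": the same for the moment, N m; "opening": finger opening in m.
Only numpy, scipy, OpenCV 4.12 (cv2) and the standard library are available. Lean on these libraries where they do the work, as an engineer would, in place of code of your own. Each camera call takes 0.05 s, during which the arm holds its last target. There are 200 camera calls.

## Task

One of the three tattoo pens in the aluminium holder has a worn joint where its red grip meets its square body. Rock the grips one after another, gently, first away from you and then back towards you past upright, square to the holder's long faces, until you have felt which one has play. Lift that loose pen out and lower it, body down and without dropping it, into the empty steel beaker; leave the two sound pens seated and everything else in place.

Things in the scene. Friction and masses are not known exactly. Their poses are not given: they have to be found in the camera images.
- holder: Fixed aluminium block, 72 (x) x 270 (y) x 60 mm, origin centre of underside, +x away from the robot (yaw within 0.3 rad). Three pockets in a row along y, 85 mm apart, each with a pen that looks alike; which is loose is unknown. The pens' poses are not given; the rules call the loose one pen_c (its grip joint pen_c_grip, + away from the robot), the sound ones pen_a, pen_b.
- holder_hole0 (a point): Mouth centre of the +y (robot's left) pocket (top face, z 60 mm): square, 37.6 mm wide, 50 mm deep, axes as the holder's; a pen stands in it. Pen: square body 36 x 36 x 62 mm, foot at z 10 mm, 12 mm proud of the holder; above it, z 74 to 132 mm, a round red grip 28 mm across, then a thin nose to z 144 mm. Mass about 0.22 kg, origin at the foot.
- holder_hole1 (a point): Mouth centre of the middle pocket (top face, z 60 mm): square, 37.6 mm wide, 50 mm deep, axes as the holder's; a pen stands in it. Grips pivot at z 72 mm about the holder's y axis only. The loose grip moves freely (under 1 N) 0.22 rad either way to a stop: 9 mm at z 115 mm. A sound grip is springy and gives under 1.5 mm. Slop in the pocket adds up to 2 mm either way.
- holder_hole2 (a point): Mouth centre of the -y (robot's right) pocket (top face, z 60 mm): square, 37.6 mm wide, 50 mm deep, axes as the holder's; a pen stands in it. To feel play, straddle a grip along the holder's x with fingers a few mm open: clamping it masks the play. Clamped the same way it can be lifted; 55 mm clears the pocket. The walls bear three times the sideways force at the grip: keep that under 8 N.
- beaker: Fixed empty steel beaker, open on top, outer radius 45 mm at the rim, 80 mm tall, wall 3 mm. Origin: centre of underside. A pen held lightly by its round grip swings if carried briskly: grip it firmly (60 N or more does no harm) and carry it smoothly, foot above the other pens' noses.
- beaker_in (a point): Centre of the beaker's inner floor, a few mm above the table.
- ink_bottle: Bystander: black bottle with pointed cap, radius 17 mm, 95 mm tall; origin centre of underside. Leave alone.
- coffee_cup: Bystander: white lidded cup, radius 38 mm, 110 mm tall; origin centre of underside. Leave alone.
- salve_jar: Bystander: white jar with blue lid, radius 35 mm, 55 mm tall; origin centre of underside. Leave alone.
Not all that is in view belongs to the job. Leave any pink look-alike of the beaker alone.

How it is judged (in metres and radians):
On the way, in this order (a step that is already met when the one before it is completed fails the run):
1. the loose pen's grip has been rocked away from the robot, well into its play (value of joint pen_c_grip above 0.07 rad), for 0.05 s.
2. then the loose pen's grip has been rocked back towards the robot, well past upright (value of joint pen_c_grip below -0.07 rad), for 0.05 s.
At the end, for the whole second after the job is handed in: The loose pen stands or leans at rest in the beaker, body down (foot within 35 mm of its axis and under 30 mm high, tilt under 0.7 rad); the two sound pens are seated upright in their own pockets (within 6 mm and 0.08 rad) (horizontal distance between pen_c and beaker_in below 0.035 m and height (world z) of pen_c below 0.03 m and angle between pen_c's own z axis and vertical below 0.7 rad and linear speed of pen_c below 0.03 m/s and distance of each of pen_a, pen_b from where it was at the start of the episode below 0.006 m and angle between each of pen_a, pen_b's own z axis and vertical below 0.08 rad); the robot touches nothing.
It fails at once if a pen is strained: it bears on the holder with over 45 N (contact force between pen_a and holder above 45 N).
It fails at once if a pen is strained: it bears on the holder with over 45 N (contact force between pen_b and holder above 45 N).
It fails at once if a pen is strained: it bears on the holder with over 45 N (contact force between pen_c and holder above 45 N).
It fails at once if the loose pen is dropped into the beaker (falls inside it faster than 0.6 m/s) (horizontal distance between pen_c and beaker_in below 0.045 m and height (world z) of pen_c below 0.075 m and linear speed of pen_c above 0.6 m/s).
It fails at once if a bystander (ink bottle, coffee cup, salve jar) is shifted over 15 mm (distance of any of ink_bottle, coffee_cup, salve_jar from where it was at the start of the episode above 0.015 m).
It also fails if it takes over 72 s, if anything falls off the work surface, if the arm or the gripper's body presses on something with over 40 N, if the wrist force passes 120 N, or if a joint passes its speed limit or range.

## Working session

There is one attempt and no reset: what is moved stays moved. The work goes in short steps, Python scripts to look and compute and a shell command to move; the robot and the scene stay as the last step left them, time stands still between calls to the robot, and variables do not carry over. Pictures are saved under pics/ and viewed, about 8 in all and at most 12, crops included, and the job is handed in when it is done.

```bash
mkdir -p pics; ls; cat > h.py <<'E'
import numpy as np,cv2
from workcell import bot
from scipy.spatial.transform import Rotation as R
def tool():
    o=bot.get_obs();T=np.eye(4);T[:3,:3]=R.from_euler('xyz',o['tcp_rot'],degrees=True).as_matrix();T[:3,3]=o['ee_pos'];return T
def cam(n):
    c=bot.get_calibration(n);P=np.array(c['pose']) if 'pose' in c else tool()@np.array(c['T_tool_cam']);return np.array(c['intrinsics']),P
def at_z(uv,z,K,P):
    d=P[:3,:3]@np.linalg.solve(K,[uv[0],uv[1],1]);return P[:3,3]+d*(z-P[2,3])/d[2]
def save(im,f): cv2.imwrite('pics/'+f,im[:,:,::-1])
E
python3 - <<'E'
from h import *
print(bot.get_obs())
for n in ['top','scene']:
    K,P=cam(n);im=bot.camera(n);save(im,n+'1.png');print(n,P[:3,3].round(3))
    for t,z in [('holder_hole0',.06),('holder_hole1',.06),('holder_hole2',.06),('holder',0),('beaker_in',.004),('beaker',0),('ink_bottle',0),('coffee_cup',0),('salve_jar',0)]:
        print(t,[(np.round(m['uv']).tolist(),round(m['confidence'],2),at_z(m['uv'],z,K,P).round(3).tolist()) for m in bot.mark_of(n,t)[:3]])
E
```

```text
pics
{'time': 0.0, 'q': array([ 6.38846832e+01,  5.01133878e+00,  1.00342759e+01,  9.51003252e+01,
       -1.12101960e-03,  8.99993274e+01]), 'qd': array([-0.06107093,  0.09187967,  0.09232325, -0.04011646,  0.11105541,
       -0.08790315]), 'joint_efforts': array([-1.67086735e-03, -5.20390427e+01,  4.64801788e+01,  1.62614178e-02,
       -2.88934393e-05,  6.90864709e-06]), 'ee_pos': array([0.24199972, 0.49363615, 0.23057919]), 'tcp_rot': array([-1.79922612e+02,  1.12011006e-03,  1.53885357e+02]), 'wrist_force': array([ 0.11320552, -0.14469578, -0.16355475]), 'torque': array([ 0.00045006, -0.01857944, -0.02471259]), 'opening': 0.08539299174864752}
top [ 0.411 -0.144  0.978]
holder_hole0 [([204.0, 244.0], 0.95, [0.569, 0.094, 0.06]), ([241.0, 246.0], 0.76, [0.566, 0.019, 0.06]), ([161.0, 237.0], 0.56, [0.582, 0.184, 0.06])]
holder_hole1 [([204.0, 244.0], 0.95, [0.569, 0.094, 0.06]), ([241.0, 246.0], 0.76, [0.566, 0.019, 0.06]), ([161.0, 237.0], 0.56, [0.582, 0.184, 0.06])]
holder_hole2 [([204.0, 244.0], 0.95, [0.569, 0.094, 0.06]), ([241.0, 246.0], 0.76, [0.566, 0.019, 0.06]), ([161.0
[... 867 characters left out ...]
[0.582, 0.193, 0.06])]
holder_hole2 [([392.0, 263.0], 0.85, [0.563, 0.016, 0.06]), ([433.0, 274.0], 0.64, [0.567, 0.097, 0.06]), ([482.0, 292.0], 0.6, [0.582, 0.193, 0.06])]
holder [([432.0, 295.0], 0.78, [0.572, 0.105, -0.0])]
beaker_in [([290.0, 206.0], 0.79, [0.422, -0.246, 0.004]), ([249.0, 252.0], 0.7, [0.576, -0.288, 0.004]), ([154.0, 244.0], 0.64, [0.613, -0.496, 0.004])]
beaker [([290.0, 211.0], 0.98, [0.434, -0.244, 0.0]), ([154.0, 239.0], 0.88, [0.598, -0.505, 0.0]), ([245.0, 254.0], 0.79, [0.581, -0.295, 0.0])]
ink_bottle [([340.0, 214.0], 0.71, [0.408, -0.13, 0.0])]
coffee_cup [([200.0, 281.0], 0.68, [0.674, -0.361, -0.0])]
salve_jar [([275.0, 322.0], 0.96, [0.723, -0.178, 0.0])]
```

View pics/top1.png

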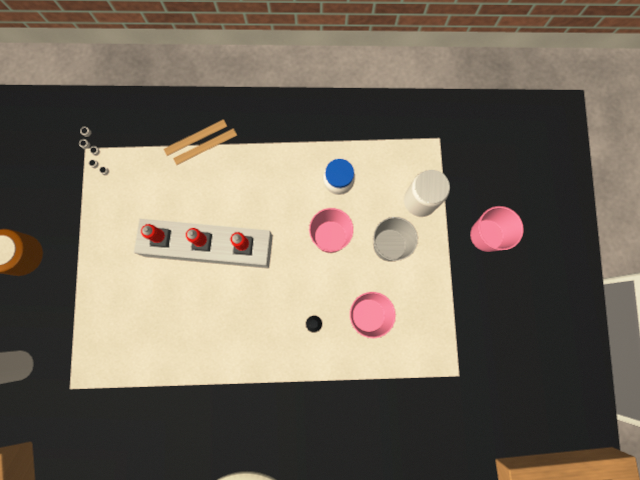

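View pics/scene1.png

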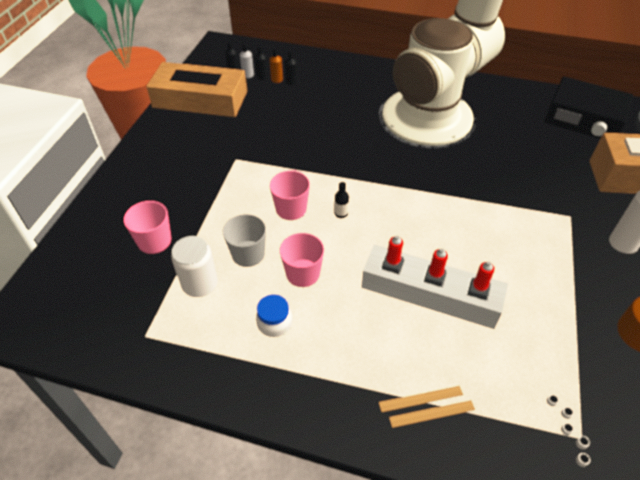

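```bash
python3 - <<'E'
from h import *
print(bot.get_calibration('wrist'))
for n in ['top','scene']:
    K,P=cam(n);im=bot.camera(n)
    m=bot.masks_of(n,'holder')[0];px=m['pixels'].astype(np.uint8);px=cv2.morphologyEx(px,cv2.MORPH_CLOSE,np.ones((15,15)))
    print(n,m['extent'],cv2.minAreaRect(np.argwhere(px)[:,::-1].astype(np.float32)))
    hsv=cv2.cvtColor(im,cv2.COLOR_RGB2HSV)
    red=((hsv[...,1]>200)&((hsv[...,0]<6)|(hsv[...,0]>174))&(hsv[...,2]>90)).astype(np.uint8)
    nn,l,s,c=cv2.connectedComponentsWithStats(red)
    for i in range(1,nn):
        if 60<s[i,4]<3000: print('red',c[i].round(1),s[i].tolist(),at_z(c[i],.105,K,P).round(4))
    b=[x for x in bot.masks_of(n,'beaker')]
    for x in b:
        p=x['pixels'];print('beaker',x['extent'],hsv[p].mean(0).round(),at_z(np.argwhere(p).mean(0)[::-1],.045,K,P).round(3),x['confidence'])
E
```

```text
{'intrinsics': array([[337.92915927,   0.        , 322.90394888],
       [  0.        , 337.92915927, 242.50135937],
       [  0.        ,   0.        ,   1.        ]]), 'T_tool_cam': array([[ 5.26409689e-04, -9.57562079e-01, -2.88226625e-01,
         7.26665435e-02],
       [ 9.99998805e-01,  8.51562597e-05,  1.54346135e-03,
         4.52017858e-04],
       [-1.45341576e-03, -2.88227093e-01,  9.57560980e-01,
        -1.42558244e-01],
       [ 0.00000000e+00,  0.00000000e+00,  0.00000000e+00,
         1.00000000e+00]])}
top [137.1, 216.6, 271.1, 268.7] ((202.66827392578125, 243.17709350585938), (136.0523681640625, 38.13020324707031), 5.273895740509033)
red [155.5 234.6] [143, 225, 21, 17, 171] [0.579  0.1785 0.105 ]
red [198.3 238.6] [187, 228, 19, 18, 150] [0.5717 0.0949 0.105 ]
red [241.4 243.2] [232, 233, 16, 17, 120] [0.563  0.0109 0.105 ]
beaker [346.8, 291.7, 397.2, 337.0] [168. 111. 228.] [ 0.428 -0.246  0.045] 0.85
beaker [373.1, 216.2, 419.1, 261.8] [ 20.  41. 169.] [ 0.584 -0.295  0.045] 0.61
beaker [311.0, 205.2, 352.6, 251.3] [162. 111. 223.] [ 0.603 -0.162  0.045] 0.6
scene [362.5, 248.2, 506.0, 326.3] ((432.8066101074219, 285.74639892578125), (145.31785583496094, 47.780113220214844), 16.326854705810547)
red [393.9 253.1] [387, 241, 15, 23, 233] [0.5731 0.0166 0.105 ]
red [437.4 265.8] [430, 252, 17, 25, 252] [0.5803 0.1006 0.105 ]
red [482.5 278.9] [474, 265, 19, 25, 267] [0.5871 0.1843 0.105 ]
beaker [278.7, 233.5, 324.1, 286.8] [165. 122. 207.] [ 0.59  -0.164  0.045] 0.88
beaker [268.2, 171.3, 309.0, 219.7] [166. 124. 203.] [ 0.421 -0.246  0.045] 0.87
beaker [125.7, 199.8, 168.1, 250.7] [173. 123. 216.] [ 0.599 -0.507  0.045] 0.7
beaker [220.7, 214.2, 262.7, 267.3] [ 19.  34. 148.] [ 0.575 -0.293  0.045] 0.63
```

```bash
python3 -m pendant '[[[0,0,0,0,0,0.121,100],[0,0,0,0,0,0.121,100],[0,0,0,0,0,0.121,100],[0,0,0,0,0,0.121,100],[0,0,0,0,0,0.121,100]]]'
python3 -m pendant '[[[0,0,0,0,0,0.121,100],[0,0,0,0,0,0.121,100],[0,0,0,0,0,0.121,100],[0,0,0,0,0,0.121,100],[0,0,0,0,0,0.121,100]]]'
python3 -m pendant '[[[-2.3,3.1,-0.2,0,0,0,100],[-2.3,3.1,-0.2,0,0,0,100],[-2.3,3.1,-0.2,0,0,0,100],[-2.3,3.1,-0.2,0,0,0,100],[-2.3,3.1,-0.2,0,0,0,100]]]'
python3 -m pendant '[[[-2.3,3.1,-0.2,0,0,0,100],[-2.3,3.1,-0.2,0,0,0,100],[-2.3,3.1,-0.2,0,0,0,100],[-2.3,3.1,-0.2,0,0,0,100],[-2.3,3.1,-0.2,0,0,0,100]]]'
cat > fit.py <<'E'
from h import *
# goal: python3 fit.py X Y Z -> tool-frame shift in cm
import sys
T=tool();o=bot.get_obs();print(o['time'],o['ee_pos'].round(4),o['tcp_rot'].round(2),o['wrist_force'].round(2),o['opening'])
if len(sys.argv)>3: print('shift cm',(T[:3,:3].T@(np.array(sys.argv[1:4],float)-T[:3,3])*100).round(2))
E
python3 fit.py .583 .181 .25
```

```text
time: 1.72
ee_pos: [0.2421, 0.4939, 0.2313]
tcp_rot: [180.0, -0.0, 118.3]
wrist_force: [0.1, 0.1, -0.4]
opening: 0.0851
time: 2.13
ee_pos: [0.2421, 0.4938, 0.2313]
tcp_rot: [-180.0, 0.0, 82.5]
wrist_force: [-0.1, 0.3, 0.3]
opening: 0.0856
time: 2.55
ee_pos: [0.3791, 0.3585, 0.24]
tcp_rot: [-179.9, 0.0, 82.4]
wrist_force: [0.7, -0.3, 0.6]
opening: 0.0856
time: 2.97
ee_pos: [0.5228, 0.2159, 0.2512]
tcp_rot: [180.0, -0.1, 82.4]
wrist_force: [0.4, 0.7, 0.7]
opening: 0.0857
2.9667 [0.5228 0.2159 0.2512] [ 1.800e+02 -8.000e-02  8.242e+01] [0.43 0.7  0.69] 0.08573351204393682
shift cm [-2.66  6.43  0.11]
```

```bash
python3 -m pendant '[[[-3,2.2,-0.3,0,0,-0.02,100],[-3,2.1,-0.3,0,0,-0.02,100],[-3,2.1,-0.3,0,0,0,100],[0,0,0,0,0,0,100],[0,0,0,0,0,0,100]]]'
python3 - <<'E'
from h import *
K,P=cam('wrist');im=bot.camera('wrist');save(im,'w1.png')
o=bot.get_obs();print(o['ee_pos'].round(4),o['tcp_rot'].round(2))
for i in range(3):
  for t,z in [('holder_hole%d'%i,.06)]:
    if i==0: print([(np.round(m['uv']).tolist(),round(m['confidence'],2),at_z(m['uv'],z,K,P).round(4).tolist()) for m in bot.mark_of('wrist',t)[:4]])
hsv=cv2.cvtColor(im,cv2.COLOR_RGB2HSV)
red=((hsv[...,1]>180)&((hsv[...,0]<6)|(hsv[...,0]>174))&(hsv[...,2]>60)).astype(np.uint8)
nn,l,s,c=cv2.connectedComponentsWithStats(red)
for i in range(1,nn):
    if s[i,4]>400:
        x,y,w,h,a=s[i];print('red',c[i].round(1),s[i].tolist(),at_z(c[i],.105,K,P).round(4))
E
```

```text
time: 3.38
ee_pos: [0.583, 0.1075, 0.2587]
tcp_rot: [-180.0, -0.0, 84.4]
wrist_force: [0.3, 1.0, 0.1]
opening: 0.0852
[0.5829 0.1077 0.2586] [-1.800e+02  2.000e-02  8.441e+01]
[]
red [310.3 136.8] [293, 118, 35, 39, 565] [0.581  0.1852 0.105 ]
red [313.3 232.2] [297, 215, 33, 44, 737] [0.5749 0.1028 0.105 ]
red [315.1 314.4] [300, 294, 30, 51, 922] [0.5679 0.02   0.105 ]
```

View pics/w1.png

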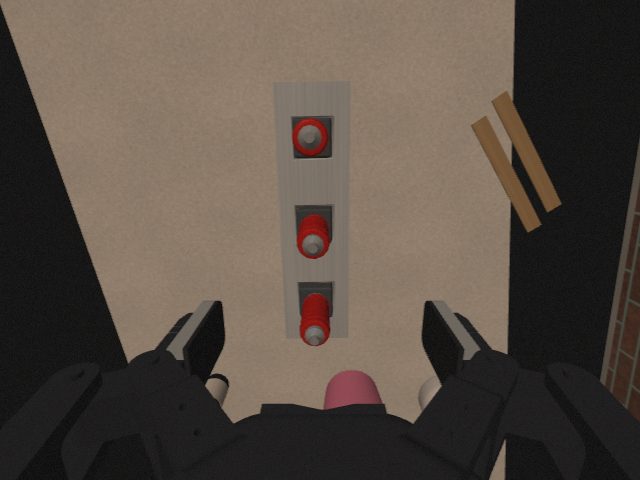

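```bash
python3 - <<'E'
from h import *
K,P=cam('wrist')
for z,l in [(.06,[(274,82),(350,81),(349,338),(286,338)]),(.144,[(311,134),(313.3,243),(314.5,334)]),(.072,[(291.5,116),(332,116),(333,205.5),(297,205.5),(333,282),(299,282)])]:
    q=[at_z(u,z,K,P) for u in l];print(z,[x.round(4).tolist()[:2] for x in q])
    if z==.06: print(np.mean(q,0),np.degrees(np.arctan2(*(q[0]-q[3])[:2])),np.degrees(np.arctan2(*(q[1]-q[2])[:2])))
E
```

```text
0.06 [[0.5506, 0.2384], [0.6204, 0.2326], [0.5997, -0.037], [0.5275, -0.0301]]
[0.57453832 0.10097511 0.06      ] 4.916779362489167 4.399932140275476
0.144 [[0.5824, 0.1878], [0.5755, 0.1056], [0.568, 0.0237]]
0.072 [[0.564, 0.2067], [0.6009, 0.2032], [0.5946, 0.1207], [0.5593, 0.1241], [0.5875, 0.0395], [0.5518, 0.0429]]
```

```bash
python3 -m pendant '[[[-0.4,-0.7,2,0,0,-0.01,45],[0,0,3,0,0,0,45],[0,0,3,0,0,0,45],[0,0,0,0,0,0,45],[0,0,0,0,0,0,45]]]' 20
python3 fit.py .5755 .104 .097
```

```text
time: 3.9
ee_pos: [0.5726, 0.1115, 0.1784]
tcp_rot: [179.8, -0.1, 85.5]
wrist_force: [-0.6, -0.1, 1.1]
opening: 0.0382
3.9 [0.5726 0.1115 0.1784] [ 1.7982e+02 -1.0000e-01  8.5510e+01] [-0.55 -0.07  1.07] 0.038220815542498135
shift cm [-0.74  0.32  8.14]
```

```bash
python3 -m pendant '[[[-0.7,0.3,1,0,0,0.008,45],[0,0,0,0,0,0,45]]]'
python3 fit.py .5755 .104 .097
python3 - <<'E'
from h import *
K,P=cam('wrist');im=bot.camera('wrist');save(im,'w2.png')
for p in [(.5824,.187,.144),(.5755,.104,.144),(.568,.021,.144)]:
    c=np.linalg.inv(P)@[*p,1];print((K@c[:3]/c[2])[:2].round(1))
E
```

```text
time: 4.07
ee_pos: [0.5752, 0.1057, 0.1703]
tcp_rot: [179.7, -0.1, 85.2]
wrist_force: [0.0, -0.2, -0.4]
opening: 0.0388
4.0667 [0.5752 0.1057 0.1703] [ 1.7971e+02 -1.4000e-01  8.5180e+01] [ 0.03 -0.16 -0.44] 0.03879662037767429
shift cm [-0.18  0.01  7.33]
[321.3 123.6]
[321.6 286.2]
[320.8 411.6]
```

View pics/w2.png

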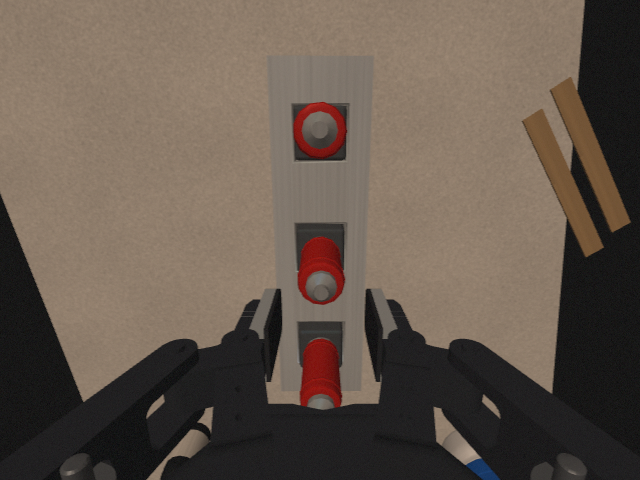

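```bash
python3 -m pendant '[[[-0.3,0,3,0,0,0,45],[0,0,2.5,0,0,0,45],[0,0,1.5,0,0,0,45],[0,0,0,0,0,0,45],[0,0,0,0,0,0,45]]]'
python3 fit.py .5755 .102 .097
```

```text
time: 4.53
ee_pos: [0.5802, 0.1041, 0.1081]
tcp_rot: [178.9, -0.4, 85.2]
wrist_force: [0.6, 0.3, 0.7]
opening: 0.0388
4.5333 [0.5802 0.1041 0.1081] [178.93  -0.38  85.18] [0.56 0.29 0.71] 0.0387601053691912
shift cm [-0.25 -0.48  1.1 ]
```

```bash
python3 -m pendant '[[[-0.2,-0.4,0.6,0.018,0,0,45],[0,0,0.4,0,0,0,45],[0,0,0,0,0,0,45]]]'
python3 fit.py .5755 .102 .097
```

```text
time: 4.78
ee_pos: [0.5777, 0.1027, 0.1016]
tcp_rot: [179.8, -0.5, 85.2]
wrist_force: [-1.0, -0.9, 0.0]
opening: 0.0385
4.7833 [0.5777 0.1027 0.1016] [179.79  -0.47  85.17] [-1.   -0.86  0.03] 0.03850592409990597
shift cm [-0.09 -0.22  0.46]
```

```bash
python3 -m pendant '[[[0,0.2,0.4,0,0.008,0,45],[0,0,0,0,0,0,45]]]'
for i in 1; do python3 -m pendant '[[[0,0.2,0,0,0,0,45],[0,0,0,0,0,0,45]]]'; done
python3 -m pendant '[[[0,0.2,0,0,0,0,45],[0,0,0,0,0,0,45]]]'
```

```text
time: 4.95
ee_pos: [0.5806, 0.1027, 0.0987]
tcp_rot: [179.7, -1.0, 85.2]
wrist_force: [-0.3, 0.6, -0.4]
opening: 0.0383
time: 5.12
ee_pos: [0.5831, 0.1024, 0.0992]
tcp_rot: [179.6, -1.0, 85.2]
wrist_force: [0.5, 0.3, 0.4]
opening: 0.0386
time: 5.28
ee_pos: [0.5854, 0.1022, 0.0995]
tcp_rot: [179.6, -1.0, 85.2]
wrist_force: [0.1, 0.4, -1.1]
opening: 0.0387
```

```bash
python3 -m pendant '[[[0,0.15,0,0,0,0,45],[0,0,0,0,0,0,45]]]'
python3 -m pendant '[[[0,0.15,0,0,0,0,45],[0,0,0,0,0,0,45]]]'
python3 - <<'E'
from h import *
save(bot.camera('wrist')[200:480,150:490],'w3.png')
E
```

```text
time: 5.45
ee_pos: [0.5868, 0.1021, 0.0997]
tcp_rot: [179.7, -1.0, 85.2]
wrist_force: [-1.7, 0.9, 0.7]
opening: 0.0384
time: 5.62
ee_pos: [0.5875, 0.1021, 0.0999]
tcp_rot: [179.8, -1.0, 85.2]
wrist_force: [-3.3, -1.1, 1.4]
opening: 0.0386
```

View pics/w3.png

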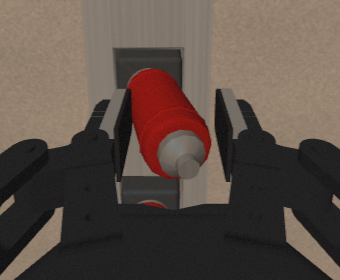

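The grip's nose leans clearly to +x, to about column 187 in the crop against 150 at its base, while the body stays square. That suggests the middle pen is the loose one. I'll rock it back to check.

```bash
python3 -m pendant '[[[0,-0.8,0.1,0,0,0,45],[0,-0.6,0.1,0,0,0,45],[0,0,0,0,0,0,45]]]'
python3 -m pendant '[[[0,-0.2,0,0,0,0,45],[0,0,0,0,0,0,45]]]'
python3 -m pendant '[[[0,-0.2,0,0,0,0,45],[0,0,0,0,0,0,45]]]'
python3 -m pendant '[[[0,-0.2,0,0,0,0,45],[0,0,0,0,0,0,45]]]'
```

```text
time: 5.92
ee_pos: [0.5733, 0.1034, 0.0973]
tcp_rot: [179.7, -1.0, 85.2]
wrist_force: [0.9, -0.7, 0.1]
opening: 0.038
time: 6.08
ee_pos: [0.5708, 0.1036, 0.0974]
tcp_rot: [179.6, -1.0, 85.2]
wrist_force: [0.1, 0.3, -0.4]
opening: 0.0386
time: 6.25
ee_pos: [0.5687, 0.1038, 0.0975]
tcp_rot: [179.6, -1.0, 85.2]
wrist_force: [-0.7, -0.2, 0.6]
opening: 0.0385
time: 6.42
ee_pos: [0.5668, 0.104, 0.0976]
tcp_rot: [179.5, -1.0, 85.2]
wrist_force: [-0.6, -0.2, -0.4]
opening: 0.0382
```

```bash
python3 -m pendant '[[[0,-0.2,0,0,0,0,45],[0,0,0,0,0,0,45]]]'
python3 -m pendant '[[[0,-0.15,0,0,0,0,45],[0,0,0,0,0,0,45]]]'
python3 - <<'E'
from h import *
save(bot.camera('wrist')[200:480,150:490],'w4.png')
E
```

```text
time: 6.58
ee_pos: [0.5648, 0.1041, 0.0976]
tcp_rot: [179.5, -1.0, 85.2]
wrist_force: [0.0, -0.5, 1.1]
opening: 0.0381
time: 6.75
ee_pos: [0.5631, 0.1043, 0.0975]
tcp_rot: [179.5, -1.0, 85.2]
wrist_force: [-0.7, -0.7, 0.7]
opening: 0.0384
```

View pics/w4.png

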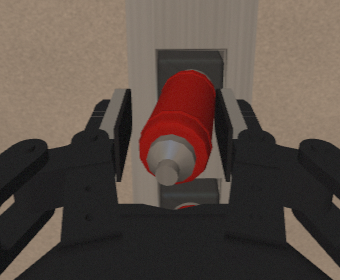

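```bash
python3 -m pendant '[[[0,-0.15,0,0,0,0,45],[0,0,0,0,0,0,45]]]'
python3 -m pendant '[[[0,-0.15,0,0,0,0,45],[0,0,0,0,0,0,45]]]'
```

```text
time: 6.97
ee_pos: [0.5617, 0.1044, 0.0975]
tcp_rot: [179.5, -1.0, 85.2]
wrist_force: [0.1, 0.9, 0.6]
opening: 0.0386
time: 7.13
ee_pos: [0.5609, 0.1045, 0.098]
tcp_rot: [179.4, -1.0, 85.2]
wrist_force: [1.6, -0.8, -0.1]
opening: 0.0387
```

```bash
python3 -m pendant '[[[-0.1,0.7,0,0.008,-0.016,0,45],[-0.1,0.5,0,0,0,0,45],[0,0,0,0,0,0,45]]]'
python3 fit.py .5743 .102 .097
```

```text
time: 7.38
ee_pos: [0.5725, 0.1015, 0.0982]
tcp_rot: [179.9, -0.1, 85.2]
wrist_force: [-0.3, 0.7, -0.8]
opening: 0.0384
7.3833 [0.5725 0.1015 0.0982] [ 1.7992e+02 -1.2000e-01  8.5180e+01] [-0.28  0.71 -0.82] 0.038372697237835686
shift cm [0.07 0.18 0.12]
```

```bash
python3 -m pendant '[[[0,0.15,0.1,0,0,0,37],[0,0,0,0,0,0,35]]]' 20
python3 -m pendant '[[[0,0,0,0,0,0,30],[0,0,0,0,0,0,30],[0,0,0,0,0,0,30]]]' 20
python3 -m pendant '[[[0,0,0,0,0,0,20],[0,0,0,0,0,0,10],[0,0,0,0,0,0,10]]]' 80
```

```text
time: 7.55
ee_pos: [0.5738, 0.1013, 0.0967]
tcp_rot: [180.0, -0.1, 85.2]
wrist_force: [-0.2, -0.0, -0.6]
opening: 0.0296
time: 7.8
ee_pos: [0.5735, 0.1013, 0.0968]
tcp_rot: [180.0, -0.2, 85.2]
wrist_force: [-0.1, 0.9, 0.0]
opening: 0.0276
time: 8.05
ee_pos: [0.5735, 0.1014, 0.097]
tcp_rot: [179.9, -0.2, 85.2]
wrist_force: [0.5, -0.1, 0.7]
opening: 0.0262
```

```bash
python3 -m pendant '[[[0,0,-0.5,0,0,0,10],[0,0,-0.8,0,0,0,10],[0,0,-0.8,0,0,0,10],[0,0,-0.8,0,0,0,10],[0,0,0,0,0,0,10]]]'
python3 -m pendant '[[[0,0,-0.8,0,0,0,10],[0,0,-0.8,0,0,0,10],[0,0,-0.8,0,0,0,10],[0,0,-0.8,0,0,0,10],[0,0,0,0,0,0,10]]]'
python3 fit.py .5735 .101 .27
```

```text
time: 8.47
ee_pos: [0.5725, 0.1011, 0.128]
tcp_rot: [-179.9, -0.2, 85.2]
wrist_force: [0.0, 1.1, -2.2]
opening: 0.0263
time: 8.88
ee_pos: [0.5728, 0.101, 0.1644]
tcp_rot: [-180.0, -0.2, 85.2]
wrist_force: [-0.1, -0.8, -0.9]
opening: 0.0263
8.8833 [0.5728 0.101  0.1644] [-1.7999e+02 -1.7000e-01  8.5160e+01] [-0.05 -0.85 -0.87] 0.026332914949142038
shift cm [  0.03   0.07 -10.56]
```

```bash
python3 -m pendant '[[[0,0,-1.5,0,0,0,10],[0,0,-2,0,0,0,10],[0,0,-2,0,0,0,10],[0,0,-2,0,0,0,10],[0,0,-1.5,0,0,0,10]]]'
python3 -m pendant '[[[0,0,-1,0,0,0,10],[0,0,0,0,0,0,10],[0,0,0,0,0,0,10]]]'
python3 - <<'E'
from h import *
for n in ['top','scene']:
    K,P=cam(n);im=bot.camera(n);save(im,n+'2.png')
    hsv=cv2.cvtColor(im,cv2.COLOR_RGB2HSV)
    for x in bot.masks_of(n,'beaker'):
        p=x['pixels']
        if hsv[p][:,1].mean()<80:
            print(n,x['extent'])
            e=cv2.fitEllipse(max(cv2.findContours(p.astype(np.uint8),0,2)[0],key=len));print(e)
    # predicted rim/base outline extents for candidate centre, least squares against extent
    ext=[x['extent'] for x in bot.masks_of(n,'beaker') if hsv[x['pixels']][:,1].mean()<80]
    if ext:
        from scipy.optimize import least_squares
        a=np.linspace(0,6.28,60)
        def pr(c):
            q=np.array([[c[0]+r*np.cos(t),c[1]+r*np.sin(t),z,1] for t in a for r,z in ((.045,.08),(c[2],0))])
            u=(np.linalg.inv(P)@q.T)[:3];u=(K@(u/u[2]))[:2];return np.r_[u.min(1),u.max(1)]
        s=least_squares(lambda c:np.r_[pr([*c,.036])-ext[0]],[.578,-.294],diff_step=1e-3);print(s.x,s.fun.round(1))
E
python3 fit.py .578 -.294 .27
```

```text
time: 9.3
ee_pos: [0.5713, 0.1005, 0.2544]
tcp_rot: [-179.6, -0.1, 85.2]
wrist_force: [0.3, 0.2, -1.4]
opening: 0.0262
time: 9.55
ee_pos: [0.5723, 0.1006, 0.2685]
tcp_rot: [-179.9, -0.1, 85.2]
wrist_force: [0.1, 0.0, -2.2]
opening: 0.0264
top [372.1, 217.6, 417.8, 259.5]
((393.6934814453125, 239.35679626464844), (44.51372528076172, 46.01206588745117), 70.03075408935547)
[ 0.57988346 -0.29079775] [ 0.3 -1.6 -0.3  1.7]
scene [220.5, 213.0, 266.3, 265.3]
((245.93954467773438, 238.4187469482422), (42.25391387939453, 55.50536346435547), 166.4906768798828)
scene [170.9, 236.7, 216.9, 295.9]
((194.08509826660156, 266.0824279785156), (39.95199966430664, 63.770870208740234), 165.7057342529297)
[ 0.57598556 -0.2929384 ] [ 0.9 -0.7 -0.9  0.7]
9.85 [0.5718 0.1006 0.2676] [-1.7981e+02 -1.2000e-01  8.5160e+01] [ 0.21  0.35 -1.11] 0.02632606917727026
shift cm [-39.26   3.94  -0.34]
```

View pics/scene2.png

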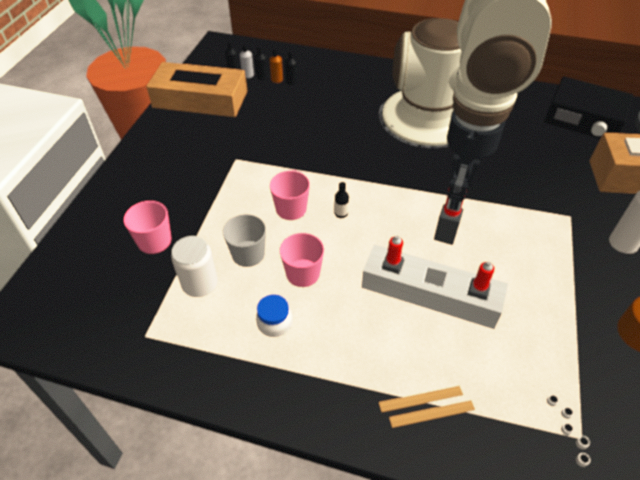

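```bash
python3 -m pendant '[[[-0.8,0.1,0,0,0,0,10],[-1.6,0.2,0,0,0,0,10],[-2.4,0.25,0,0,0,0,10],[-2.4,0.25,0,0,0,0,10],[-2.4,0.25,0,0,0,0,10]]]'
python3 -m pendant '[[[-2.4,0.25,0,0,0,0,10],[-2.4,0.25,0,0,0,0,10],[-2.4,0.25,0,0,0,0,10],[-2.4,0.25,0,0,0,0,10],[-2.4,0.25,0,0,0,0,10]]]'
python3 fit.py .578 -.292 .268
```

```text
time: 10.27
ee_pos: [0.5736, 0.0032, 0.2649]
tcp_rot: [-179.6, -0.1, 85.6]
wrist_force: [0.3, 0.8, -1.3]
opening: 0.0259
time: 10.68
ee_pos: [0.575, -0.1258, 0.2631]
tcp_rot: [-179.5, -0.1, 85.6]
wrist_force: [0.1, 0.2, -0.7]
opening: 0.0261
10.6833 [ 0.575  -0.1258  0.2631] [-1.795e+02 -1.000e-01  8.558e+01] [ 0.15  0.2  -0.71] 0.026118564666199807
shift cm [-16.54   1.58  -0.54]
```

```bash
python3 -m pendant '[[[-2.4,0.22,-0.1,0,0,0,10],[-2.4,0.22,-0.1,0,0,0,10],[-2.4,0.22,-0.1,0,0,0,10],[-2.4,0.22,0,0,0,0,10],[-2.2,0.2,0,-0.008,0,0,10]]]'
python3 -m pendant '[[[-1.6,0.15,0,0,0,0,10],[-0.9,0.1,0,0,0,0,10],[-0.4,0,0,0,0,0,10],[0,0,0,0,0,0,10],[0,0,0,0,0,0,10]]]'
python3 fit.py .578 -.292 .16
```

```text
time: 11.1
ee_pos: [0.5741, -0.2536, 0.2639]
tcp_rot: [-179.8, -0.1, 85.5]
wrist_force: [0.6, 0.9, -1.0]
opening: 0.0262
time: 11.52
ee_pos: [0.572, -0.29, 0.2614]
tcp_rot: [-179.6, -0.1, 85.2]
wrist_force: [-0.0, 0.4, -1.6]
opening: 0.026
11.5167 [ 0.572  -0.29    0.2614] [-1.7961e+02 -1.2000e-01  8.5180e+01] [-0.01  0.37 -1.6 ] 0.025980294749936406
shift cm [-0.17  0.68 10.13]
```

```bash
python3 -m pendant '[[[-0.1,0.5,1,-0.006,0,0,10],[0,0,1.8,0,0,0,10],[0,0,2,0,0,0,10],[0,0,1.5,0,0,0,10],[0,0,0.4,0,0,0,10]]]'
python3 -m pendant '[[[0,0,0,0,0,0,10],[0,0,0,0,0,0,10]]]'
python3 - <<'E'
from h import *
a=bot.camera('scene')[130:290,170:330];b=bot.camera('top')[180:300,330:450]
c=cv2.resize(a,(400,400),interpolation=2);d=cv2.resize(b,(400,400),interpolation=2);save(np.hstack([c,d]),'m1.png')
E
python3 fit.py .578 -.292 .10
```

```text
time: 11.93
ee_pos: [0.5786, -0.2864, 0.1949]
tcp_rot: [179.8, -0.1, 85.5]
wrist_force: [-0.6, -0.4, -1.8]
opening: 0.0262
time: 12.1
ee_pos: [0.5783, -0.2844, 0.1946]
tcp_rot: [179.9, -0.1, 85.6]
wrist_force: [0.2, -0.2, -1.6]
opening: 0.0264
12.2 [ 0.5786 -0.2848  0.1952] [ 1.7979e+02 -1.0000e-01  8.5590e+01] [-1.27  0.61 -1.7 ] 0.026428284808732695
shift cm [-0.74 -0.04  9.52]
```

View pics/m1.png

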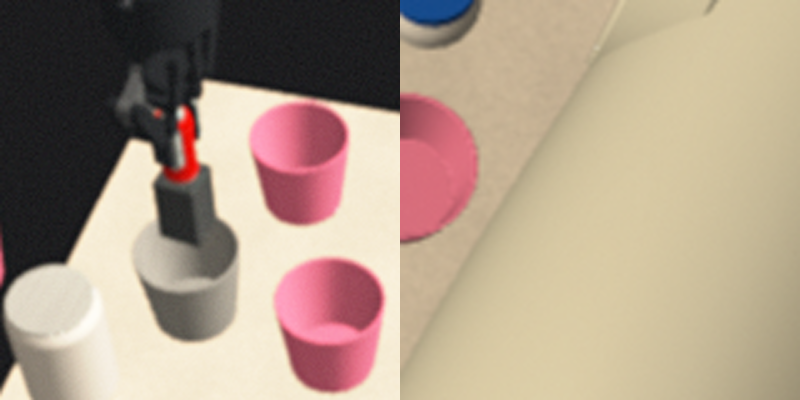

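```bash
python3 -m pendant '[[[-0.6,0,0.3,0,0,0,10],[0,0,0,0,0,0,10],[0,0,1.2,0,0,0,10],[0,0,1.5,0,0,0,10],[0,0,0,0,0,0,10]]]'
python3 fit.py .578 -.292 .10
```

```text
time: 12.62
ee_pos: [0.58, -0.2927, 0.1687]
tcp_rot: [179.4, 0.1, 85.6]
wrist_force: [-0.2, 0.0, -2.4]
opening: 0.0262
12.6167 [ 0.58   -0.2927  0.1687] [1.7942e+02 6.0000e-02 8.5570e+01] [-0.19  0.04 -2.42] 0.026236652431158868
shift cm [ 0.06 -0.27  6.87]
```

```bash
python3 -m pendant '[[[0,-0.25,1,0.008,0,0,10],[0,0,1.3,0,0,0,10],[0,0,1.3,0,0,0,10],[0,0,0.8,0,0,0,10],[0,0,0,0,0,0,10]]]'
python3 -m pendant '[[[0,-0.1,0.6,0.006,0,0,10],[0,0,0.5,0,0,0,10],[0,0,0,0,0,0,10]]]'
python3 fit.py .578 -.292 .092
```

```text
time: 13.03
ee_pos: [0.5778, -0.2936, 0.1232]
tcp_rot: [179.8, 0.1, 85.5]
wrist_force: [-0.0, -0.1, -2.4]
opening: 0.0265
time: 13.28
ee_pos: [0.5767, -0.2936, 0.1115]
tcp_rot: [-179.8, 0.1, 85.5]
wrist_force: [1.3, -0.3, -1.5]
opening: 0.0264
13.2833 [ 0.5767 -0.2936  0.1115] [-1.7982e+02  1.3000e-01  8.5520e+01] [ 1.32 -0.29 -1.51] 0.0264002160745756
shift cm [0.17 0.12 1.95]
```

```bash
python3 -m pendant '[[[0.1,0.1,0.6,0,0,0,10],[0,0,0.5,0,0,0,10],[0,0,0,0,0,0,10]]]'
python3 -m pendant '[[[0,0,0.3,0,0,0,10],[0,0,0,0,0,0,10]]]'
python3 -m pendant '[[[0,0,0.25,0,0,0,10],[0,0,0,0,0,0,10]]]'
python3 -m pendant '[[[0,0,0.2,0,0,0,10],[0,0,0,0,0,0,10]]]'
```

```text
time: 13.53
ee_pos: [0.5783, -0.2928, 0.1003]
tcp_rot: [-179.9, 0.2, 85.5]
wrist_force: [0.2, -0.0, -2.2]
opening: 0.026
time: 13.7
ee_pos: [0.5783, -0.2927, 0.097]
tcp_rot: [-179.9, 0.2, 85.5]
wrist_force: [-0.2, 0.9, -2.2]
opening: 0.0263
time: 13.87
ee_pos: [0.5785, -0.2928, 0.0945]
tcp_rot: [-179.9, 0.2, 85.5]
wrist_force: [-1.1, 0.3, -1.8]
opening: 0.0261
time: 14.03
ee_pos: [0.5785, -0.2929, 0.0926]
tcp_rot: [-179.9, 0.2, 85.5]
wrist_force: [-0.2, -0.0, -1.2]
opening: 0.0263
```

```bash
python3 -m pendant '[[[0,0,0.15,0,0,0,10],[0,0,0,0,0,0,10]]]'
python3 -m pendant '[[[0,0,0.1,0,0,0,10],[0,0,0,0,0,0,10]]]'
```

```text
time: 14.2
ee_pos: [0.5788, -0.293, 0.0914]
tcp_rot: [-180.0, 0.2, 85.5]
wrist_force: [0.7, 0.7, -1.7]
opening: 0.0262
time: 14.37
ee_pos: [0.5793, -0.2933, 0.0912]
tcp_rot: [179.9, 0.2, 85.5]
wrist_force: [0.7, -0.7, -1.1]
opening: 0.0265
```

```bash
python3 -m pendant '[[[0,0,0.15,0,0,0,10],[0,0,0,0,0,0,10]]]'
python3 -m pendant '[[[0,0,0.15,0,0,0,10],[0,0,0,0,0,0,10]]]'
```

```text
time: 14.53
ee_pos: [0.5797, -0.2938, 0.0914]
tcp_rot: [179.8, 0.3, 85.5]
wrist_force: [0.1, -0.1, -1.1]
opening: 0.0263
time: 14.7
ee_pos: [0.58, -0.2942, 0.0913]
tcp_rot: [179.7, 0.4, 85.5]
wrist_force: [-0.4, 0.7, -1.1]
opening: 0.0267
```

```bash
python3 -m pendant '[[[0,0,0,0,0,0,33],[0,0,0,0,0,0,36],[0,0,0,0,0,0,42],[0,0,0,0,0,0,50],[0,0,0,0,0,0,55]]]' 20
python3 -m pendant '[[[0,0,-0.5,0,0,0,55],[0,0,-1,0,0,0,55],[0,0,-1.5,0,0,0,55],[0,0,-2,0,0,0,55],[0,0,-2,0,0,0,55]]]'
python3 -m pendant '[[[0,0,-3,0,0,0,55],[0,0,-3,0,0,0,55],[0,0,-2,0,0,0,55],[0,0,0,0,0,0,55],[0,0,0,0,0,0,55]]]'
python3 - <<'E'
from h import *
bot.camera('wrist');im=bot.camera('wrist');s=bot.camera('scene')[130:310,170:510]
save(np.vstack([cv2.resize(s,(566,300)),cv2.resize(im,(400,300))[:, :].repeat(1,0) if 0 else cv2.copyMakeBorder(cv2.resize(im,(400,300)),0,0,0,166,0)]),'end.png')
E
```

```text
time: 15.12
ee_pos: [0.5797, -0.294, 0.0904]
tcp_rot: [179.8, 0.3, 85.5]
wrist_force: [1.0, 0.4, 0.3]
opening: 0.047
time: 15.53
ee_pos: [0.5775, -0.2924, 0.1598]
tcp_rot: [-179.8, 0.2, 85.5]
wrist_force: [0.8, -1.0, -0.2]
opening: 0.0473
time: 15.95
ee_pos: [0.5779, -0.2922, 0.253]
tcp_rot: [179.7, 0.4, 85.5]
wrist_force: [0.0, -0.6, 0.1]
opening: 0.0471
```

View pics/end.png

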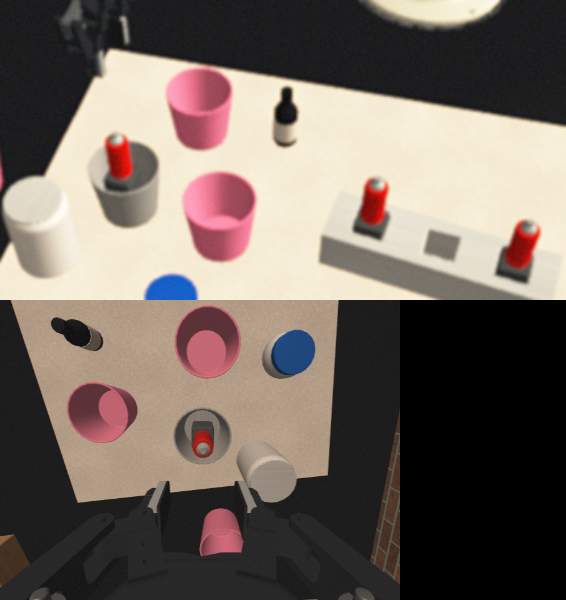

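The pen stands upright in the steel beaker. The two other pens are still seated, the bystanders look untouched, and the gripper is clear.

```bash
python3 -c "
from workcell import bot
print(bot.job_done())"
```

```text
the job is handed in; nothing more can be done
None
```

I found the loose pen in the middle pocket, moved it into the empty steel beaker and handed the job in at about 16 s. No verdict was reported.

- **Finding the loose pen:** I rocked the middle grip away from the robot and then back past upright. It moved freely (about 1 N or less, within the sensor noise) until it met a stop each way. The stops were about 26 mm of tool travel apart, roughly 16 mm at the grip once finger clearance is taken off. A sound pen could give at most about 7 mm. The largest force reading while rocking was 3.4 N sideways. Wrist pictures showed the grip tilting both ways. I tried this pen first, so the other two were never touched.
- **Moving it:** I clamped it at 80 N, lifted it straight up and carried it with its foot about 175–180 mm above the table, clear of the other pens. I lowered it in small steps until the tool stopped going down, then released it.
- **Last checks:** In the scene and wrist pictures the pen stands upright near the middle of the beaker, and the other two pens are still seated. The bystanders I could see look unmoved, and the gripper was well clear, with forces near zero.
- **Not clear-cut:** The wrist force hardly changed when the pen reached the beaker floor. I judged contact from the height levelling off at 91 mm, close to the 90–91 mm I expected. I judged the final state by eye and did not measure the sound pens' or bystanders' positions again.

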